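Push the tin between the posts into the lot pen

TASK

Push the round tin along the table, through the narrow gap between the two brass posts, until it stands wholly behind them inside the lot pen. Push it gently with the fingers: do not squeeze, lift or tip it. Leave the other things on the table where they are, then move the robot clear.

Things in the scene. Friction and masses are not known exactly. Their poses are not given: they have to be found in the camera images.
- nail_tin: plain round lidded tin, a cylinder 67 mm in diameter and 48 mm high with smooth upright sides, loose, about 0.15 kg (varies), standing in a front row with the ink bottle and the iron weight, about 15 cm apart, in any order, nearer the robot than the pen. Origin: centre of its underside. Its yaw means nothing.
- lot_pen: low wooden pen fixed to the table, no floor. Two upright brass posts (18 mm thick, 55 high, centres at y = +-47.5 mm) leave a 77 mm gap, the only way in. Behind: side walls 30 mm high, inner faces at y = +-50; back board 45 high, inner face at x = 110; walls 10 thick. Origin: on the table midway between the posts; +x leads through the gap into the pen, z up. Mouth to the robot.
- ink_bottle: square ink bottle with a dark round cap, 44x44 mm, 63 mm high, standing in the front row; a bystander. Origin: centre of its underside.
- iron_weight: round rusty scale weight, 60 mm across and 44 mm high with a narrow knob on top, standing in the front row; a bystander. Origin: centre of its underside.
- whetstone_box: long wooden whetstone box, 66x200x46 mm, on the left side; a bystander. Origin: centre of its underside.
- block_plane: iron block plane, 42x160 mm, 56 mm high, on the right side; a bystander. Origin: centre of its underside.

How it is judged:
By the outcome, as a careful person would: the job done as asked, in the order asked, and still so for the second after the job is handed in, with the robot touching nothing.
It also fails if it takes over 69 s, if anything falls off the work surface, if the arm or the gripper's body presses on something with over 40 N, if the wrist force passes 120 N, or if a joint passes its speed limit or range.

ROBOT

A 6-joint arm with a two-finger parallel gripper is mounted at the origin on a cart in front of the work surface, level with it; the furniture and walls round the work are solid. World frame = base frame: x ahead of the robot, y to its left, z up, the work surface at z = 0. Lengths are in m, angles in rad, forces in N, time in s.
With the tool pointing down it reaches from about 0.275 to 0.825 m from the base axis. Payload 4.9 kg.
Tool frame: the origin (TCP) lies on the centre line of the jaws, within the pads' length; the fingertips stand 17 mm ahead of it and the grasp point (between the pads) lies 2 mm behind it (ctrl.tcp_to_tips is the distance from the TCP to the fingertips, in m); z points along the fingers, y is the line along which they close (so a half turn about z gives the same grasp; the last joint's range is limited). The gripper opens to 85 mm and grips with 20 to 120 N. Pads are 22 mm wide; open, the fingers measure 114 mm over their backs; the gripper's body (76 mm by 85 mm) begins 54 mm behind the grasp point. The pads swing forward as they close: fully open they stand 13 mm farther back than shut.
Start: joints at [1.041, 0.326, -0.193, 1.052, 0, 1.437], TCP at [0.212, 0.507, 0.248] pointing down, gripper open.
Joint ranges: [-2.65, 2.65], [-0.97, 1.79], [-1.3, 1.35], [-1.93, 2.1], [-1.47, 1.37], [-3.14, 3.14]. Speed limits (rad/s): [2.57, 2.57, 3.14, 3.14, 3.14, 3.14].

INTERFACE

Orientations are given as a rotation vector (axis times angle).
In Python, from cell import ctrl gives the robot as it stands. Calls block until the motion is done:
- ctrl.movep(position, orientation): joint-space move of the TCP to a pose.
- ctrl.move_l(position, velocity=0.15, rot=None, until_force=None): straight line of the TCP; rot=None keeps the orientation; velocity is the mean speed in m/s. With until_force (N) it stops when the force on the tool has changed by that much, and returns True; else False.
- ctrl.set_joints(angles): joint-space move.
- ctrl.let_go() and ctrl.grab(newtons=None): open the fingers fully, or close them until they stop; newtons is the grip in N (None keeps the last).
- ctrl.sleep(seconds).
- ctrl.ik(position, orientation): joint angles nearest the present ones, or None.
- ctrl.grab_frame(name): name is "scene" or "side" or "wrist"; returns a dict with "img" (384x512x3 uint8, red, green, blue), "fx", "fy", "cx", "cy" (pixels), "k1" (the pictures are not rectified: a ray, as slopes to the right and down, at radius r is drawn at 1 + k1 r^2 times it, then the intrinsics apply), "cam_to_world" (4x4, takes a point from camera to world coordinates); the wrist camera has in their place "T_tool_cam" (4x4, takes a point from camera to tool coordinates, whose origin is the TCP and whose axes are the flange's). Camera axes: x right, y down, z forward; pixel columns grow to the right and rows downward; lengths in m; the calibration is good to about 2 mm. A picture is of the moment at which its call begins: read the wrist's pose just before it. There is no depth.
A pose or a line that the arm cannot do raises ctrl.MotionError and nothing moves.
- ctrl.sign_off(): hands the job in; it is judged then, once.
Readings, each from a call of its own:
- ctrl.read_clock(): time.
- ctrl.read_q(): joint angles.
- ctrl.read_joint_velocities(): joint speeds.
- ctrl.read_tau(): joint torques, N m.
- ctrl.read_position(): TCP position.
- ctrl.read_eef_rot(): TCP orientation.
- ctrl.read_contact_force(): force on the tool from outside, world axes, zero at the start.
- ctrl.read_wrist_torque(): the same for the moment, N m.
- ctrl.read_finger_gap(): opening from 0.0 (shut) to 1.0 (fully open).
- ctrl.read_grasp_force(): force on a finger pad.
Only numpy, scipy, OpenCV 4.12 (cv2) and the standard library are available. Lean on these libraries where they do the work, as an engineer would, in place of code of your own. Each camera call takes 0.05 s, during which the arm holds its last target. There are 200 camera calls.

## Working session

There is one attempt and no reset: what is moved stays moved. The work goes in short steps, each a Python script; the robot and the scene stay as the last script left them, time stands still between calls to the robot, and variables do not carry over. Pictures are saved under pics/ and viewed, at most 10 in all, crops included, and the job is handed in when it is done.

```bash
mkdir -p pics
cat > h.py <<'E'
import numpy as np, cv2
from cell import ctrl
def ray(f,u,v):
    x,y=(u-f["cx"])/f["fx"],(v-f["cy"])/f["fy"]
    rd=np.hypot(x,y); r=rd
    for _ in range(20): r=rd/(1+f["k1"]*r*r)
    s=r/rd if rd>0 else 1
    T=np.array(f["cam_to_world"]); return T[:3,3],T[:3,:3]@np.array([x*s,y*s,1])
def onplane(f,u,v,z=0.):
    o,d=ray(f,u,v); return o+d*(z-o[2])/d[2]
def proj(f,P):
    T=np.linalg.inv(np.array(f["cam_to_world"])); p=T[:3,:3]@np.array(P)+T[:3,3]
    x,y=p[0]/p[2],p[1]/p[2]; k=1+f["k1"]*(x*x+y*y)
    return f["fx"]*x*k+f["cx"],f["fy"]*y*k+f["cy"]
def tri(f1,p1,f2,p2):
    o1,d1=ray(f1,*p1);o2,d2=ray(f2,*p2)
    s=np.linalg.lstsq(np.c_[d1,-d2],o2-o1,rcond=None)[0]
    a,b=o1+d1*s[0],o2+d2*s[1]; return (a+b)/2,np.linalg.norm(a-b)
E
python3 - <<'E'
from h import *
import pickle
d={}
for n in("scene","side"):
    f=ctrl.grab_frame(n); d[n]=f
    cv2.imwrite(f"pics/{n}0.png",cv2.resize(f["img"][:,:,::-1],(800,600),interpolation=cv2.INTER_CUBIC))
    print(n,f["fx"],f["k1"],np.round(f["cam_to_world"],3).tolist())
pickle.dump(d,open("f0.pkl","wb")); print(ctrl.read_clock(),ctrl.read_eef_rot())
E
```

```text
scene 417.4123522829591 -0.10677585930721642 [[0.507, -0.376, 0.776, -0.239], [-0.862, -0.201, 0.466, -0.485], [-0.02, -0.905, -0.426, 0.471], [0.0, 0.0, 0.0, 1.0]]
side 446.97740064103454 -0.15666625786591334 [[1.0, 0.015, 0.017, 0.54], [-0.006, -0.548, 0.837, -0.912], [0.021, -0.837, -0.547, 0.622], [0.0, 0.0, 0.0, 1.0]]
0.1 [-6.17558010e-01 -3.07976585e+00  2.30422298e-03]
```

View pics/scene0.png

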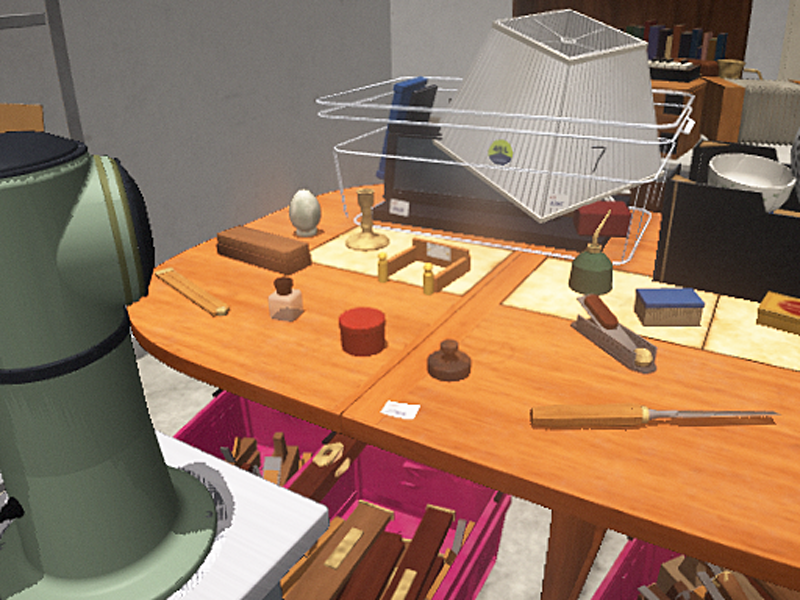

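View pics/side0.png

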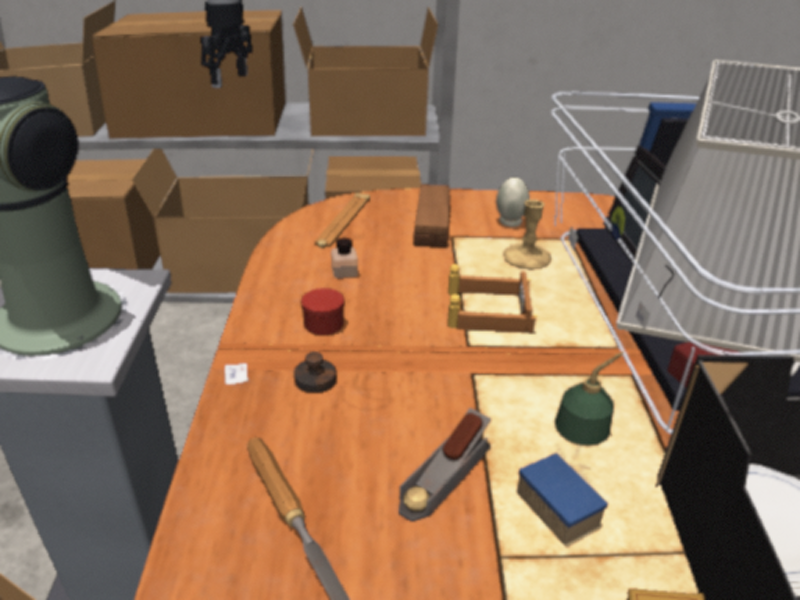

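The scene view shows the red tin at (362,331), bottle (286,300), weight (449,362), and pen posts at (382,267) and (429,278). In the side view the tin is at (323,311) and the posts at (455,278) and (455,312). Next: a rough position, then the wrist camera from above.

Run:
```python
from h import *
import pickle
d=pickle.load(open("f0.pkl","rb")); s,e=d["scene"],d["side"]; k=.64
for n,a,b in(("tin top",(362,319),(323,298)),("bottle cap",(284,281),(344,241)),("knob",(449,344),(315,358)),("postL top",(382,254),(455,267)),("postR top",(429,264),(455,297)),("backR top",(468,253),(531,314))):
    print(n,*tri(s,np.array(a)*k,e,np.array(b)*k))
for p in((455,293),(455,327)): print(onplane(e,*(np.array(p)*k)))
from scipy.spatial.transform import Rotation as R
# look from above between tin and pen
for yaw in (0,90,-90,180):
    r=(R.from_euler('z',yaw,degrees=True)*R.from_euler('x',180,degrees=True)).as_rotvec()
    print(yaw,ctrl.ik([.42,.1,.30],r))
f=ctrl.grab_frame("wrist"); print(np.round(f["T_tool_cam"],3),f["fx"],f["cx"],f["cy"])
```

```text
tin top [ 0.44277881 -0.00761829  0.04586789] 0.0037675768718703736
bottle cap [0.46614379 0.15339712 0.06158277] 0.0016321750066556752
knob [ 0.44349241 -0.14743439  0.03965575] 0.0012141805186279644
postL top [0.6530347  0.0888609  0.05179618] 0.0008170812318536666
postR top [ 0.64551785 -0.00826982  0.0543672 ] 0.0009152827211286837
backR top [ 0.7628347  -0.02505371  0.03618392] 0.0008363652819231921
[0.65648646 0.09012185 0.        ]
[ 0.64886367 -0.01118749  0.        ]
0 [ 0.0624338   0.07146419 -0.37993991  1.11939222  0.         -3.07915885]
90 [ 0.0624338   0.07146419 -0.37993991  1.11939222  0.          1.63323013]
-90 [ 0.0624338   0.07146419 -0.37993991  1.11939222  0.         -1.50836253]
180 [ 0.0624338   0.07146419 -0.37993991  1.11939222  0.          0.0624338 ]
[[ 0.    -0.949 -0.317  0.083]
 [ 1.     0.001 -0.001 -0.001]
 [ 0.002 -0.317  0.949 -0.125]
 [ 0.     0.     0.     1.   ]] 336.08920929626566 263.118172078028 190.32857862088963
```

```bash
cat >> h.py <<'E'
from scipy.spatial.transform import Rotation as R
import pickle
def rot(deg):  # tool down, push direction 'deg' from world x; camera behind, looking forward
    return (R.from_euler('z',180+deg,degrees=True)*R.from_euler('x',180,degrees=True)).as_rotvec()
def wrist(name=None,crop=None):
    T=np.eye(4); T[:3,:3]=R.from_rotvec(ctrl.read_eef_rot()).as_matrix(); T[:3,3]=ctrl.read_position()
    f=ctrl.grab_frame("wrist"); f["cam_to_world"]=T@np.array(f["T_tool_cam"])
    if name:
        cv2.imwrite(f"pics/{name}.png",cv2.resize(f["img"][:,:,::-1],(800,600),interpolation=cv2.INTER_CUBIC))
        pickle.dump(f,open(name+".pkl","wb"))
    return f
E
python3 - <<'E'
from h import *
ctrl.movep([.5,.03,.33],rot(0)); ctrl.grab(20)
f=wrist("w1"); print(ctrl.read_clock(),ctrl.read_position(),ctrl.read_finger_gap())
E
```

```text
2.9917 [0.50000988 0.02996544 0.33000795] -0.00017169292951985403
```

View pics/w1.png

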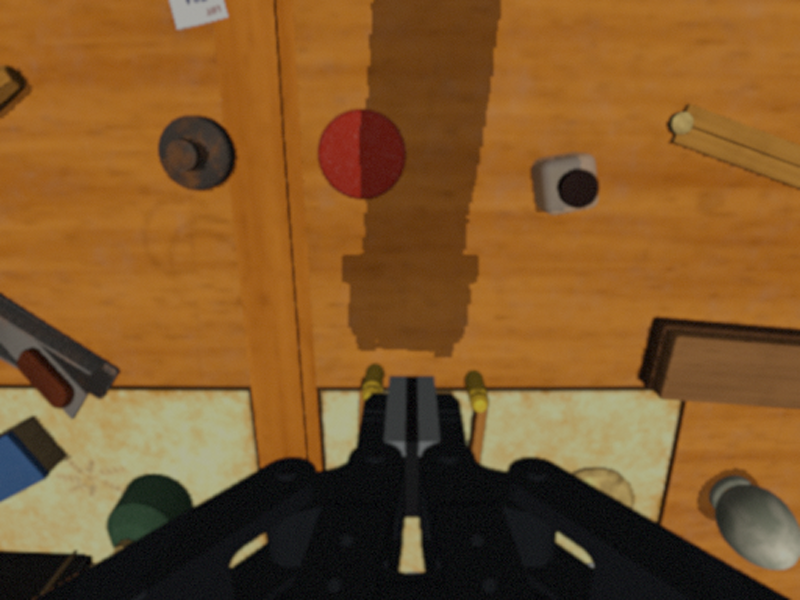

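The wrist view shows the tin top at (362,154), bottle cap (578,188), knob (183,153), and post tops near (373,393) and (478,406), partly hidden behind the fingers. The fingers' pads form a flat front. I'll move forward to see the pen.

Run:
```python
from h import *
ctrl.movep([.68,.04,.30],rot(0))
f=wrist("w2"); print(ctrl.read_clock(),ctrl.read_position())
```

```text
3.8 [0.67906577 0.03997784 0.3007106 ]
```

View pics/w2.png

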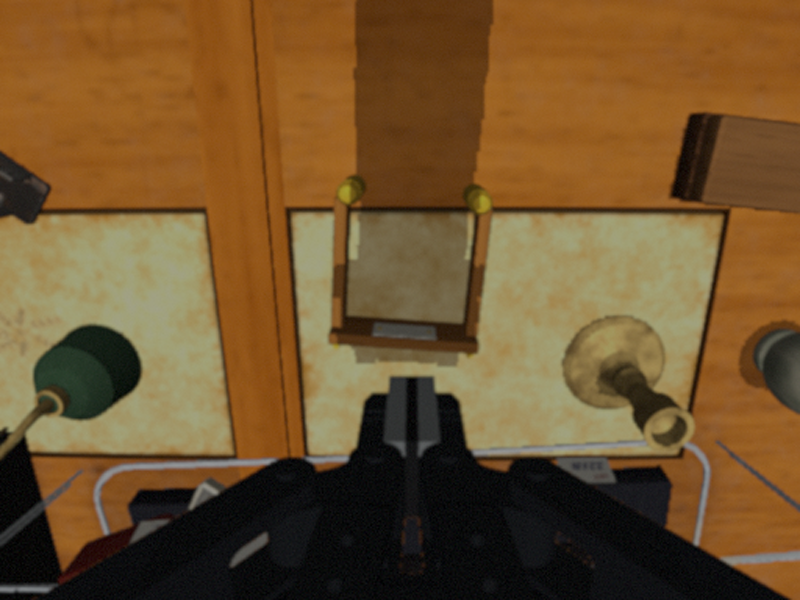

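The whole pen is visible: post tops (347,191) and (481,202), inner floor corners at the back (346,317) and (469,325).

```bash
cat >> h.py <<'E'
def tin(f,z=.048):
    hsv=cv2.cvtColor(f["img"],cv2.COLOR_RGB2HSV)
    m=(((hsv[...,0]<4)|(hsv[...,0]>172))&(hsv[...,1]>140)&(hsv[...,2]>40)).astype(np.uint8)
    m=cv2.morphologyEx(m,cv2.MORPH_CLOSE,np.ones((5,5)))
    n,l,s,c=cv2.connectedComponentsWithStats(m)
    best=[]
    for i in range(1,n):
        if s[i,4]<300: continue
        cnt=max(cv2.findContours((l==i).astype(np.uint8),0,1)[0],key=len)[:,0]
        P=np.array([onplane(f,u,v,z)[:2] for u,v in cnt])
        c0,r=cv2.minEnclosingCircle(P.astype(np.float32)); best.append((round(c0[0],4),round(c0[1],4),round(r,4),s[i,4],c[i].round(1).tolist()))
    return best
E
python3 - <<'E'
from h import *
d=pickle.load(open("f0.pkl","rb")); s,e=d["scene"],d["side"]; k=.64
w1=pickle.load(open("w1.pkl","rb")); w2=pickle.load(open("w2.pkl","rb"))
print(tin(w1)); print(tri(w1,np.array((362,154))*k,s,np.array((362,319))*k))
q=lambda f,p,z:onplane(f,*(np.array(p)*k),z)[:2].round(4)
for n,a,b in(("L",(481,202),(382,254)),("R",(347,191),(429,264))): print(n,q(w2,a,.055),tri(w2,np.array(a)*k,s,np.array(b)*k))
print("backR,backL floor",q(w2,(346,317),0),q(w2,(469,325),0), "wall R",q(w2,(348,212),0),"L",q(w2,(474,214),0))
print("w1 posts",q(w1,(373,393),.055),q(w1,(478,406),.055))
print("whet etc cap",q(w1,(578,188),.063),"knob",q(w1,(183,153),.06))
E
```

```text
[(0.4392, -0.0084, 0.0317, np.int32(2255), [231.4, 98.3])]
(array([ 0.43988205, -0.00905479,  0.04537939]), np.float64(0.0023473843703746226))
L [0.6486 0.0882] (array([0.64924175, 0.08762671, 0.0537667 ]), np.float64(0.0017409007439502216))
R [ 0.641  -0.0056] (array([ 0.64213482, -0.00744062,  0.05546772]), np.float64(0.004376097202580108))
backR,backL floor [ 0.7553 -0.0173] [0.7627 0.0894] wall R [ 0.6645 -0.0122] L [0.6661 0.0901]
w1 posts [ 0.6368 -0.0036] [0.6494 0.0869]
whet etc cap [0.4623 0.1527] knob [ 0.4368 -0.1387]
```

```bash
cat >> h.py <<'E'
O=np.array([.646,.041]); YAW=-4.; Z=.034
def push(c,goal,ang,v=.05,back=.03):
    """push tin at c to goal with the flat front of the shut fingers normal to ang (deg)"""
    d=np.array([np.cos(np.radians(ang)),np.sin(np.radians(ang))])
    a=c-(.0445+.018)*d; r=rot(ang)
    ctrl.movep([*a,.16],r); ctrl.move_l([*a,Z],.15)
    t=np.dot(goal-c,d); b=c+(t-.0445)*d
    ctrl.move_l([*b,Z],v)
    ctrl.sleep(.2); print("force",np.round(ctrl.read_contact_force(),2),"at",np.round(ctrl.read_position(),4))
    e=b-back*d; ctrl.move_l([*e,Z],.08); ctrl.move_l([*e,.2],.2)
E
python3 - <<'E'
from h import *
c=np.array([.4395,-.0085]); p=np.radians(YAW)
W=O-.085*np.array([np.cos(p),np.sin(p)]); v=W-c; a=np.degrees(np.arctan2(v[1],v[0])); print(W,a)
push(c,W,a)
ctrl.movep([.62,.04,.30],rot(0)); ctrl.sleep(.3)
f=wrist("w3"); print(tin(f),ctrl.read_clock())
E
```

```text
[0.56120706 0.0469293 ] 24.486043063135465
force [-0.63 -0.35  0.37] at [0.5206 0.0285 0.034 ]
[(0.5591, 0.0453, 0.0319, np.int32(2663), [269.0, 100.8])] 12.0
```

View pics/w3.png

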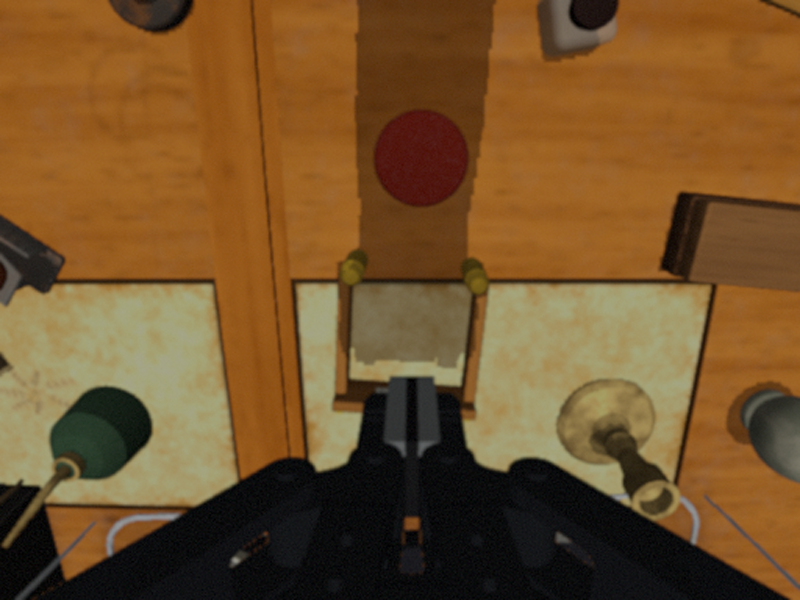

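The tin is at (422,158), in front of the gap, with post tops near (351,272) and (477,282). I'll compare both in an enlarged crop of this same view.

Run:
```python
from h import *
f=pickle.load(open("w3.pkl","rb"))
cv2.imwrite("pics/c3.png",cv2.resize(f["img"][155:270,205:325,::-1],None,fx=5,fy=5,interpolation=cv2.INTER_CUBIC))
```

```text
(no output)
```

View pics/c3.png

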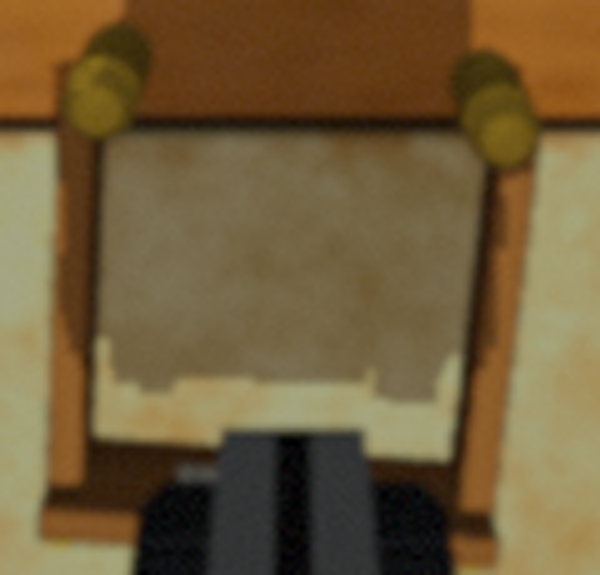

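Crop: post tops at (99,109) and (505,138), post bases near (124,50) and (480,78), back floor corners (90,440) and (450,462).

Run:
```python
from h import *
f=pickle.load(open("w3.pkl","rb"))
q=lambda p,z:onplane(f,205+p[0]/5-.4,155+p[1]/5-.4,z)[:2]
def show(n,a,b):
    r,l=q(a[0],a[1]),q(b[0],b[1]); v=l-r; print(n,r.round(4),l.round(4),"mid",((r+l)/2).round(4),"yaw",np.degrees(-np.arctan2(v[0],v[1])).round(1),np.hypot(*v).round(4))
show("tops",((99,109),.055),((505,138),.055)); show("bases",((124,50),0),((480,78),0))
show("back",((90,440),0),((450,462),0))
print(tin(f,.048))
```

```text
tops [ 0.6421 -0.0054] [0.649  0.0879] mid [0.6456 0.0412] yaw -4.2 0.0935
bases [ 0.6419 -0.005 ] [0.6494 0.0879] mid [0.6457 0.0414] yaw -4.6 0.0931
back [ 0.7547 -0.0182] [0.7615 0.0833] mid [0.7581 0.0326] yaw -3.9 0.1018
[(0.5591, 0.0453, 0.0319, np.int32(2663), [269.0, 100.8])]
```

Run:
```python
from h import *
O=np.array([.6457,.0413]); p=np.radians(-4.3); ax=np.array([np.cos(p),np.sin(p)])
c=np.array([.5591,.0453]); v=O+.02*ax-c; ang=np.degrees(np.arctan2(v[1],v[0])); print(ang)
d=v/np.hypot(*v); r=rot(ang); a=c-.0625*d
L=np.dot(O+.058*ax-c,d)
ctrl.movep([*a,.16],r); ctrl.move_l([*a,Z],.15)
hit=ctrl.move_l([*(c+(L-.0445)*d),Z],.04,until_force=6)
ctrl.sleep(.3); print("hit",hit,np.round(ctrl.read_contact_force(),2),np.round(ctrl.read_position(),4),ctrl.read_clock())
if not hit:
    e=c+(L-.115)*d; ctrl.move_l([*e,Z],.08); ctrl.move_l([*e,.25],.2)
    ctrl.movep([.68,.04,.30],rot(0)); ctrl.sleep(.3); f=wrist("w4")
    for t in tin(f):
        w=np.array(t[:2])-O; print(t,"pen xy",w@ax,w@np.array([-ax[1],ax[0]]))
    print(ctrl.read_clock())
```

```text
-2.9548719793095968
hit False [ 0.07  0.07 -0.16] [0.6591 0.0401 0.034 ] 18.2833
(0.6979, 0.0391, 0.0337, np.int32(2290), [262.2, 171.2]) pen xy 0.05221801716902888 0.001720082246579044
21.4
```

View pics/w4.png

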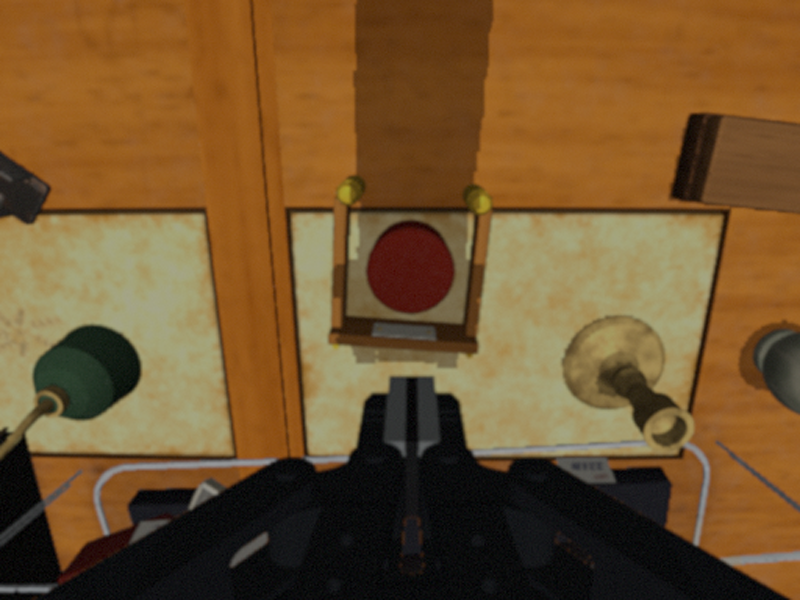

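The tin, at (411,266), stands inside the pen, clear of the posts and walls, and the pen, whetstone box and other things in view haven't moved. The arm is high and touching nothing, so I'll hand in.

```bash
python3 -c "
from h import *
print(ctrl.sign_off())"
```

```text
the job is handed in; nothing more can be done
None
```

The tin was pushed through the gap and stands wholly behind the posts inside the pen, about 52 mm past the post line; the other things were left where they were, the arm is clear, and the job was handed in at about 21 s.

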